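# Run the funnel board out over the beaker and hold it from tipping

### The job

The funnel board is clamped in its bench stand. Swing the cam lever back, away from the beaker, all the way to its open stop; then slide the board outward by its handle until the funnel's spout hangs over the middle of the beaker, without moving the beaker or the things around. The board tips as soon as it is let go out there, so keep it level on the stand and finish while still holding the handle; I will close the lever and pour.

Things in the scene. Friction and masses are not known exactly. Their poses are not given: they have to be found in the camera images.
- stand: Fixed bench stand: grey foot plate 180 x 116 mm, square aluminium pillar and on top a straight open guide channel 160 mm long (66 mm wide inside, floor 125 mm above the worktop, side fences 11 mm high above the floor, open above and at both ends). Origin on the worktop under the middle of the channel; its x axis runs along the channel and points outward (toward the beaker), y points to the lever side, z up. The channel's outward end is at x = +80 mm
- stand_edge (a point): Middle of the channel floor's outward edge, over which the board hangs and would tip; axes as the stand's
- cam_lever (a joint): Angle of the cam lever about its upright pivot, rad: near 0 (0 to 0.15) = board clamped, 1.57 = open stop; it grows counter-clockwise seen from above, the knob swinging away from the beaker. It stays where it is left; about 3 to 4 N at the knob move it. From about 0.7 on the clamp shoe is off the board
- lever_pivot (a point): On the lever's pivot axis, level with the lever arm, 139 mm above the worktop, beside the channel at x = +30, y = +50 mm of the stand
- lever_knob (a point): In the upright black knob at the lever's end (17 mm thick, round, 30 mm tall, its top 12 mm above this point), 58 mm from the pivot axis; turns about the pivot with the lever. At angle 0 it lies 50 degrees from the stand's x axis toward its y axis
- funnel_board: Loose grey plastic board 340 x 64 x 12 mm, about 0.6 kg, lying in the channel with 1 mm of play to each fence; steel funnel fixed through its outward end, steel bow handle across its rear end. Origin: centre of its underside; x points along the board to the funnel end, z up. It balances about 135 to 145 mm from its funnel end: with more than that overhanging the channel's edge it tips unless its rear end is held down
- board_handle (a point): Middle of the handle's straight bar (12 mm thick along the board, 58 mm long across it, 15 mm tall), 34 mm above the board's top, 145 mm behind the board's centre; 26 mm free under the bar
- spout_tip (a point): Centre of the lower end of the funnel's spout (9 mm thick), 50 mm under the board's underside, 135 mm ahead of the board's centre and 35 mm from its outward end; its height with the board lying in the channel is 75 mm
- beaker_mouth (a point): Centre of the mouth of the translucent beaker, loose and light (51 mm wide, 52 mm tall), which stands on the worktop ahead of the channel on the board's line (within 3 mm), 23 mm below the spout
- beaker: The same beaker, origin at the centre of its foot, z up
- bottle_brown: Bystander: brown reagent bottle with yellow cap, 44 x 44 x 90 mm, origin at the centre of its foot
- timer: Bystander: bench timer on edge, 21 x 62 x 54 mm, origin at the centre of its foot
- slides: Bystander: blue lidded slide box, 57 x 87 x 32 mm, origin at the centre of its underside
- bottle_white: Bystander: white reagent bottle with red cap, 55 x 55 x 125 mm, origin at the centre of its foot
Mind the look-alikes: they are no part of the job. What is meant by the beaker is not purple, and is the larger of those in its own colour.

How it is judged:
By the outcome, as a careful person would: the job done as asked, in the order asked, and still so for the second after the job is handed in, while the arm keeps its last pose, push and grip.
It also fails if it takes over 45 s, if anything falls off the work surface, if the arm or the gripper's body presses on something with over 40 N, if the wrist force passes 120 N, or if a joint passes its speed limit or range.

### The arm

A 7-joint arm with a two-finger parallel gripper is mounted at the origin on a cart in front of the work surface, level with it; the furniture and walls round the work are solid. World frame = base frame: x ahead of the robot, y to its left, z up, the work surface at z = 0. Lengths are in m, angles in rad, forces in N, time in s.
With the tool pointing down it reaches from about 0.35 to 0.9 m from the base axis. Payload 8.1 kg.
Tool frame: the origin (TCP) lies on the centre line of the jaws, within the pads' length; the fingertips stand arm.tips_ahead ahead of it and the grasp point (between the pads) lies 8 mm behind it (arm.tips_ahead is the distance from the TCP to the fingertips, in m); z points along the fingers, y is the direction in which the jaws open and shut (so a half turn about z gives the same grasp; the last joint's range is limited). The gripper opens to 92 mm and grips with 3 to 60 N. Pads are 19 mm wide; open, the fingers measure 130 mm over their backs; the gripper's body (75 mm by 190 mm) begins 47 mm behind the grasp point.
Start: joints at [1.175, 0.434, 0.025, 1.573, -0.012, 1.134, -0.075], TCP at [0.18, -0.598, 0.238] pointing down, gripper open.
Joint ranges: [-2.62, 2.62], [-0.44, 2.09], [-1.27, 1.32], [0.08, 2.57], [-1.32, 4.46], [0.12, 2], [-2.74, 2.74]. Speed limits (rad/s): [2.22, 2.22, 3.01, 3.01, 3.14, 3.14, 3.14].

### API

Orientations are given as a rotation vector (axis times angle).
In Python, from cell import arm gives the robot as it stands. The module is installed in compiled form; this text tells all that it offers.
- The arm moves only by the tool jog_arm, never from a script. Its argument "moves" is a list of rows, each an object with "twist": the turn, a rotation vector about the tool's x, y, z in units of 10 degrees (1.0 is 10 degrees), a list of three; "xyz": the shift along the tool's x, y, z in units of 60 mm (1.0 is 60 mm), a list of three; "grip": the closure, from -1 (fully open) to 1 (shut). A call has 1 to 5 rows; each row is the pose to reach, as a shift and turn from the pose commanded when the call began, along the tool's axes at that moment; what a row does not reach only later rows make up. A row lasts 1/8 s, in which the tool goes at most 62.5 mm and 10.7 degrees, less where a joint would pass 70% of its speed; a pose out of reach is approached as far as the arm can. A call with a gripper value outside its range is refused whole. The fingers move at their own pace and stop on an object; "force" is the grip in N (left out, the last holds). Time passes only in rows, so rows that repeat a pose let the fingers close. It gives the time, the measured TCP pose, the force and the opening at its end, in the units of the state.
- arm.observe(): the state, without advancing time (a new reading comes with each control period).
- arm.get_image(name): name is "scene" or "top" or "wrist"; returns the picture (400x640x3 uint8, blue, green, red); there is no depth.
- arm.camera_params(name): a dict with "mtx" (3x3 intrinsics, pixels), "k1" (the pictures are not rectified: a ray, as slopes to the right and down, at radius r is drawn at 1 + k1 r^2 times it, then the intrinsics apply), "T" (4x4, takes a point from camera to world coordinates); the wrist camera has in their place "T_tool_cam" (4x4, takes a point from camera to tool coordinates, whose origin is the TCP and whose axes are the flange's). Camera axes: x right, y down, z forward; pixel columns grow to the right and rows downward; lengths in m; the calibration is good to about 2 mm. A picture is of the moment at which its call begins: read the wrist's pose just before it. camera_params takes no time and is no camera call.
- arm.sign_off(): hands the job in, once; it reports no verdict.
The state is a dict: "clock": time; "joints": joint angles; "dq": joint speeds; "joint_efforts": joint torques, N m; "position": TCP position; "ee_rot": TCP orientation; "force": force on the tool from outside, world axes, zero at the start; "ft_torque": the same for the moment, N m; "width": opening from 0.0 (shut) to 1.0 (fully open).
Only numpy, scipy, OpenCV 4.12 (cv2) and the standard library are available. Lean on these libraries where they do the work, as an engineer would, in place of code of your own. Each camera call takes 0.05 s, during which the arm holds its last target. There are 200 camera calls.

## Working session

There is one attempt and no reset: what is moved stays moved. The work goes in short steps, Python scripts to look and compute and a tool call to move; the robot and the scene stay as the last step left them, time stands still between calls to the robot, and variables do not carry over. Pictures are saved under pics/ and viewed, about 8 in all and at most 12, crops included, and the job is handed in when it is done.

Besides the shell and the picture viewer there is one more tool, called after "Request:" as name([rows], argument=value, ...), one row to a line, values as JSON. jog_arm: Moves the arm, as the interface text tells. Its arguments: {"type":"object","properties":{"moves":{"type":"array","items":{"type":"object","properties":{"twist":{"type":"array","items":{"type":"number"}},"xyz":{"type":"array","items":{"type":"number"}},"grip":{"type":"number"}}}},"force":{"type":"number"}},"required":["moves"]}

```bash
mkdir -p pics
python3 - <<'E'
from cell import arm
import cv2,numpy as np
s=arm.observe(); print({k:np.round(v,3).tolist() for k,v in s.items()}, arm.tips_ahead)
for n in("scene","top"):
    cv2.imwrite(f"pics/{n}1.png",arm.get_image(n)); p=arm.camera_params(n); print(n,np.round(p["mtx"],1).tolist(),p["k1"],np.round(p["T"],3).tolist())
print(arm.camera_params("wrist"))
E
```

```text
{'clock': 0.0, 'joints': [1.175, 0.435, 0.025, 1.574, -0.012, 1.134, -0.075], 'dq': [0.002, -0.001, 0.001, -0.001, 0.001, 0.001, -0.0], 'joint_efforts': [0.001, -66.785, 0.985, -31.446, -0.061, 0.043, 0.0], 'position': [0.18, -0.598, 0.237], 'ee_rot': [-3.106, -0.458, 0.001], 'force': [-0.055, -0.477, 0.766], 'ft_torque': [-0.026, 0.037, -0.055], 'width': 0.999} 0.011
scene [[432.1, 0.0, 319.8], [0.0, 432.1, 201.0], [0.0, 0.0, 1.0]] 0.003129517145962273 [[-0.847, -0.4, 0.35, 0.163], [-0.532, 0.636, -0.559, 0.45], [0.001, -0.66, -0.752, 0.929], [0.0, 0.0, 0.0, 1.0]]
top [[397.2, 0.0, 329.4], [0.0, 397.2, 204.4], [0.0, 0.0, 1.0]] 0.021426267021686436 [[-0.005, -0.995, 0.097, 0.446], [-1.0, 0.004, -0.012, -0.122], [0.011, -0.097, -0.995, 1.298], [0.0, 0.0, 0.0, 1.0]]
{'mtx': array([[279.75439594,   0.        , 319.73610128],
       [  0.        , 279.75439594, 194.56264314],
       [  0.        ,   0.        ,   1.        ]]), 'k1': -0.026577663114347956, 'T_tool_cam': array([[ 1.24226406e-03, -9.69070089e-01, -2.46782533e-01,
         6.54709274e-02],
       [ 9.99999095e-01,  1.07659872e-03,  8.06229360e-04,
         7.05553799e-04],
       [-5.15607000e-04, -2.46783311e-01,  9.69070550e-01,
        -1.47546449e-01],
       [ 0.00000000e+00,  0.00000000e+00,  0.00000000e+00,
         1.00000000e+00]])}
```

View pics/scene1.png

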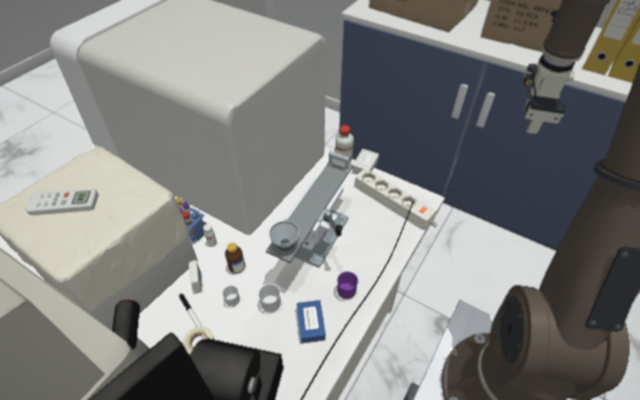

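View pics/top1.png

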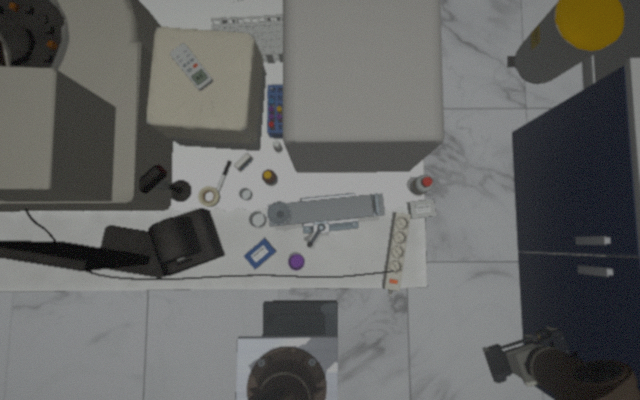

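Scene: the board's funnel is at top (279,212), the handle at top (378,204), and the lever knob near (318,230). Beaker candidates in the top view are clear (258,219), clear and smaller (246,194), and purple (296,261). The larger clear one at (258,219), in line with the board, fits the description. I'll confirm it in enlarged crops.

Run:
```python
import cv2
a=cv2.imread("pics/top1.png")[170:270,235:435]; cv2.imwrite("pics/topc.png",cv2.resize(a,None,fx=4,fy=4,interpolation=cv2.INTER_CUBIC))
a=cv2.imread("pics/scene1.png")[120:320,180:400]; cv2.imwrite("pics/scenec.png",cv2.resize(a,None,fx=3,fy=3,interpolation=cv2.INTER_CUBIC))
```

```text
(no output)
```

View pics/topc.png

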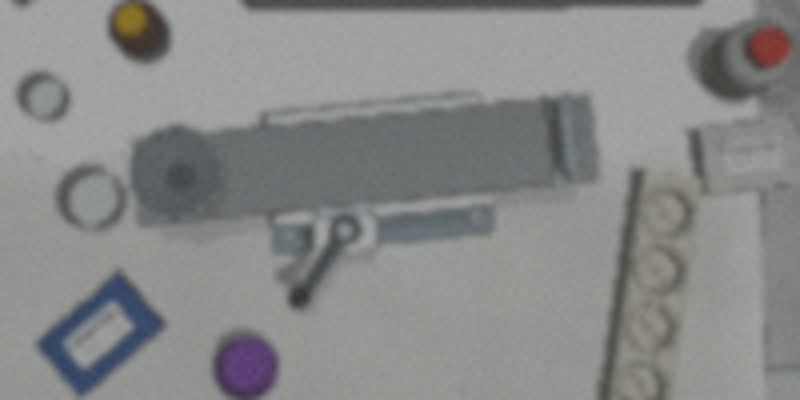

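View pics/scenec.png

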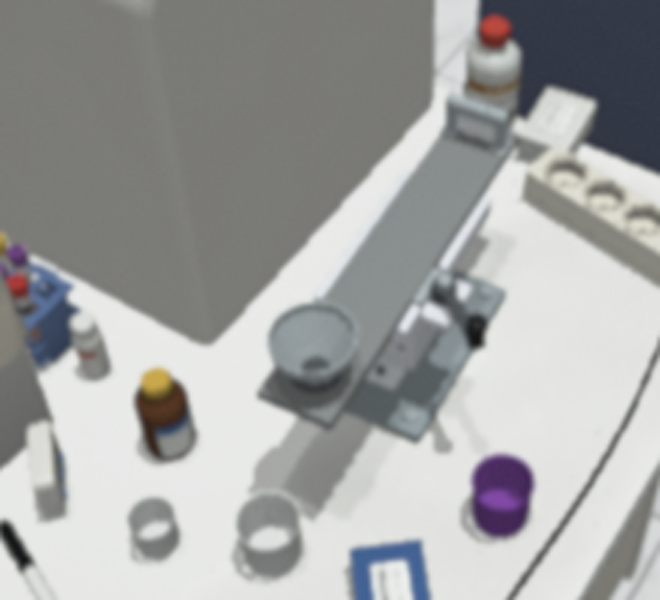

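The crops confirm it. In the top crop the larger clear beaker, with its mouth at about (92,198), is on the board's line. The small one at (43,97) and the purple one are look-alikes. The knob is at (300,298), the handle bar at (570,137), and the board corners at (133,140), (138,225), (597,180) and (592,95).

```bash
cat > h.py <<'E'
import numpy as np
from scipy.optimize import least_squares
from cell import arm
def ray(p,u,v):
    d=np.array([(u-p["mtx"][0,2])/p["mtx"][0,0],(v-p["mtx"][1,2])/p["mtx"][1,1]]);x=d.copy()
    for _ in range(20): x=d/(1+p["k1"]*(x@x))
    return np.r_[x,1.]
def at_z(p,u,v,z,T=None):
    T=p["T"] if T is None else T
    r=T[:3,:3]@ray(p,u,v); return T[:3,3]+r*(z-T[2,3])/r[2]
def proj(p,P,T=None):
    T=p["T"] if T is None else T
    c=T[:3,:3].T@(np.asarray(P,float)-T[:3,3]); x=c[:2]/c[2]; x=x*(1+p["k1"]*(x@x))
    return x*np.diag(p["mtx"])[:2]+p["mtx"][:2,2]
E
python3 - <<'E'
from h import *
t=arm.camera_params("top");s=arm.camera_params("scene")
T=lambda c:((c[0]+.5)/4-.5+235,(c[1]+.5)/4-.5+170)
S=lambda c:((c[0]+.5)/3-.5+180,(c[1]+.5)/3-.5+120)
for n,c,z in [("c_out_far",(133,140),.137),("c_out_near",(138,225),.137),("c_rear_near",(597,180),.137),("c_rear_far",(592,95),.137),("bar",(570,137),.178),("knob",(300,298),.151),("pivot",(345,230),.145),("mouth",(92,198),.052),("bottlew cap",(769,46),.125),("brown",(131,20),.09),("block",(640,172),.04)]:
    print("top",n,np.round(at_z(t,*T(c),z),4))
for n,c,z in [("c_out_far",(260,392),.137),("c_out_near",(330,425),.137),("knob",(478,320),.151),("mouth",(268,523),.052),("bar",(480,108),.178)]:
    print("scene",n,np.round(at_z(s,*S(c),z),4))
E
```

```text
top c_out_far [0.5597 0.0449 0.137 ]
top c_out_near [0.4974 0.0407 0.137 ]
top c_rear_near [ 0.5287 -0.2949  0.137 ]
top c_rear_far [ 0.5915 -0.2924  0.137 ]
top bar [ 0.5564 -0.2702  0.178 ]
top knob [ 0.4438 -0.0778  0.151 ]
top pivot [ 0.4927 -0.1102  0.145 ]
top mouth [0.5225 0.0887 0.052 ]
top bottlew cap [ 0.6293 -0.4271  0.125 ]
top brown [0.6568 0.0541 0.09  ]
top block [ 0.5418 -0.3437  0.04  ]
scene c_out_far [0.5543 0.0472 0.137 ]
scene c_out_near [0.4941 0.0434 0.137 ]
scene knob [ 0.447 -0.087  0.151]
scene mouth [0.5192 0.097  0.052 ]
scene bar [ 0.5512 -0.2657  0.178 ]
```

Request:
jog_arm([
  {"xyz": [7.1, -7.9, -1.2], "twist": [0, 0, 1.1], "grip": -1},
  {"xyz": [7.1, -7.9, -1.2], "twist": [0, 0, 1.1], "grip": -1},
  {"xyz": [7.1, -7.9, -1.2], "twist": [0, 0, 1.1], "grip": -1},
  {"xyz": [7.1, -7.9, -1.2], "twist": [0, 0, 1.1], "grip": -1},
  {"xyz": [7.1, -7.9, -1.2], "twist": [0, 0, 1.1], "grip": -1},
])

```text
clock: 0.72
position: [0.3129, -0.3153, 0.2729]
ee_rot: [3.138, 0.158, -0.0]
force: [1.5, -0.6, 1.6]
width: 1.0
```

```bash
cat >> h.py <<'E'
from scipy.spatial.transform import Rotation as R
def go(xyz,yaw):
    "units to reach TCP xyz, tool down, tool x at yaw (deg) in world"
    s=arm.observe(); r=R.from_rotvec(s["ee_rot"]); p=np.array(s["position"])
    t=R.from_euler("z",yaw,degrees=True)*R.from_euler("x",180,degrees=True)
    print("xyz",np.round(r.inv().apply(np.array(xyz)-p)/.06,2),"twist",np.round(np.degrees((r.inv()*t).as_rotvec())/10,2))
def st():
    s=arm.observe(); x=R.from_rotvec(s["ee_rot"]).apply([1,0,0])
    print("t",s["clock"],"p",np.round(s["position"],4),"yaw",np.round(np.degrees(np.arctan2(x[1],x[0])),1),"F",np.round(s["force"],1),"M",np.round(s["ft_torque"],2),"w",round(s["width"],3),"j",np.round(s["joints"],2))
E
python3 -c "
from h import *
st(); go([.45,-.02,.31],5.3)"
```

```text
t 0.725 p [ 0.3129 -0.3153  0.2729] yaw 5.8 F [ 1.5 -0.6  1.6] M [ 0.02 -0.04  0.03] w 1.0 j [ 0.75  0.11 -0.09  1.93  0.01  1.1  -0.81]
xyz [ 2.77 -4.67 -0.62] twist [0.   0.   0.05]
```

Request:
jog_arm([
  {"xyz": [2.7, -4.6, -0.6], "grip": -1},
  {"xyz": [2.7, -4.6, -0.6], "grip": -1},
  {"xyz": [2.7, -4.6, -0.6], "grip": -1},
  {"xyz": [2.7, -4.6, -0.6], "grip": -1},
  {"xyz": [2.7, -4.6, -0.6], "grip": -1},
])

```text
invalid input at $.moves[0]: expected keys twist, xyz, grip
```

Request:
jog_arm([
  {"xyz": [0, -0.8, 0], "grip": -1},
  {"xyz": [0, -0.8, 0], "grip": -1},
  {"xyz": [0, -0.8, 0], "grip": -1},
])

```text
invalid input at $.moves[0]: expected keys twist, xyz, grip
```

```bash
python3 -c "
from h import *
import cv2
st(); s=arm.observe(); np.savez('w1.npz',p=s['position'],r=s['ee_rot']); cv2.imwrite('pics/w1.png',arm.get_image('wrist'))"
```

```text
t 0.725 p [ 0.3129 -0.3153  0.2729] yaw 5.8 F [ 1.5 -0.6  1.6] M [ 0.02 -0.04  0.03] w 1.0 j [ 0.75  0.11 -0.09  1.93  0.01  1.1  -0.81]
```

View pics/w1.png

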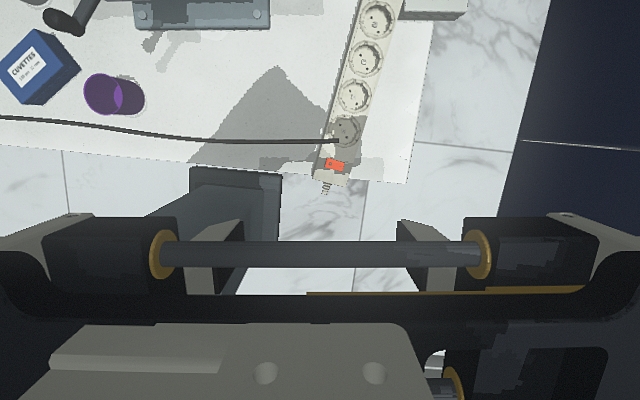

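The move was refused because the rows lacked a twist key, so this picture only shows the power strip and the near edge of the scene. I'll resend with all keys.

Request:
jog_arm([
  {"xyz": [2.7, -4.6, -0.6], "twist": [0, 0, 0], "grip": -1},
  {"xyz": [2.7, -4.6, -0.6], "twist": [0, 0, 0], "grip": -1},
  {"xyz": [2.7, -4.6, -0.6], "twist": [0, 0, 0], "grip": -1},
  {"xyz": [2.7, -4.6, -0.6], "twist": [0, 0, 0], "grip": -1},
  {"xyz": [2.7, -4.6, -0.6], "twist": [0, 0, 0], "grip": -1},
])

```text
clock: 1.4
position: [0.4423, -0.0334, 0.308]
ee_rot: [3.137, 0.157, 0.0]
force: [1.5, -1.3, 0.0]
width: 0.998
```

Request:
jog_arm([
  {"xyz": [0, -0.6, 0], "twist": [0, 0, 0], "grip": -1},
  {"xyz": [0, -0.6, 0], "twist": [0, 0, 0], "grip": -1},
  {"xyz": [0, -0.6, 0], "twist": [0, 0, 0], "grip": -1},
])

```text
clock: 1.78
position: [0.4381, -0.0001, 0.3075]
ee_rot: [3.137, 0.158, -0.001]
force: [-1.0, -0.3, 0.6]
width: 0.999
```

```bash
python3 -c "
from h import *
import cv2
st(); s=arm.observe(); np.savez('w2.npz',p=s['position'],r=s['ee_rot']); cv2.imwrite('pics/w2.png',arm.get_image('wrist'))"
```

```text
t 1.775 p [ 4.381e-01 -1.000e-04  3.075e-01] yaw 5.8 F [-1.  -0.3  0.6] M [0.03 0.   0.01] w 0.999 j [ 0.28  0.1  -0.43  1.86  0.05  1.19 -1.64]
```

View pics/w2.png

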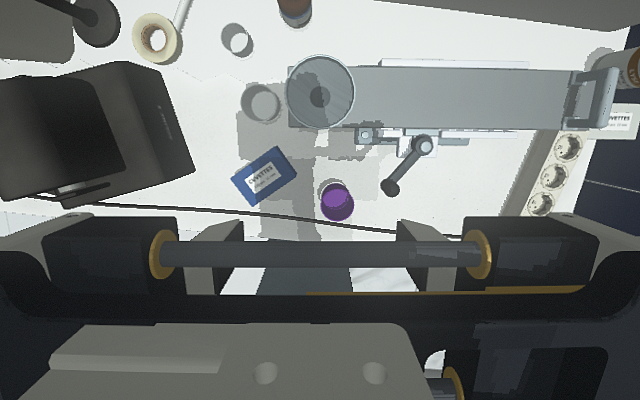

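The wrist view shows the beaker at (262,102), funnel (320,91), pivot (422,146), knob (390,186) and handle bar (~605,98). I'll enlarge it for exact pixels.

```bash
python3 -c "
import cv2
a=cv2.imread('pics/w2.png')[45:205,232:446]; cv2.imwrite('pics/w2c.png',cv2.resize(a,None,fx=3.7,fy=3.7,interpolation=cv2.INTER_CUBIC))"
```

```text
(no output)
```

View pics/w2c.png

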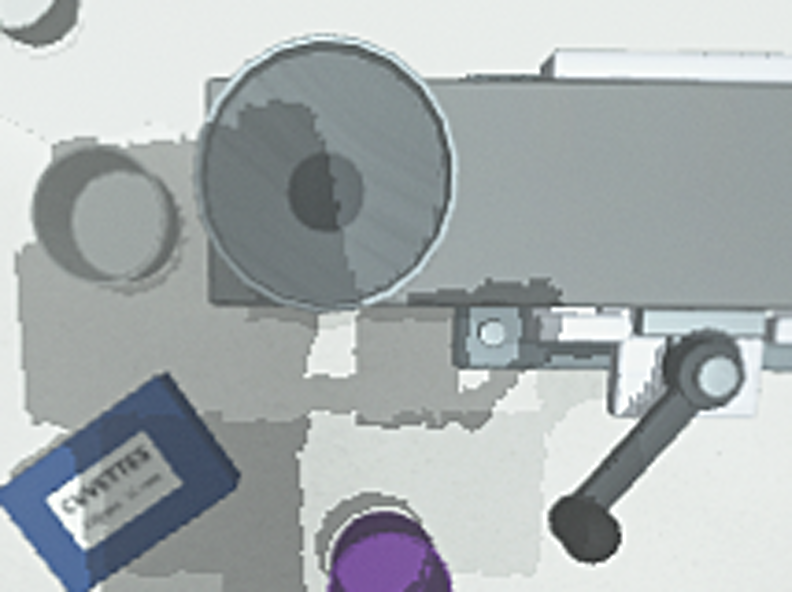

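```bash
cat >> h.py <<'E'
def wT(f):
    d=np.load(f); T=np.eye(4); T[:3,:3]=R.from_rotvec(d["r"]).as_matrix(); T[:3,3]=d["p"]; return T@arm.camera_params("wrist")["T_tool_cam"]
E
python3 - <<'E'
from h import *
w=arm.camera_params("wrist"); T=wT("w2.npz"); print(np.round(T,3).tolist())
C=lambda x,y:((x+.5)/3.7-.5+232,(y+.5)/3.7-.5+45)
for n,c,z in [("out_far",C(207,80),.137),("out_near",C(210,303),.137),("far edge",(565,68),.137),("near edge",(560,130),.137),("knob top",C(592,533),.151),("pivot",C(718,378),.155),("mouth",C(100,213),.052),("foot",C(122,222),0),("hole",C(326,192),.137),("rim",C(327,172),.18),("slides",C(120,480),.032)]:
    print(n,np.round(at_z(w,*c,z,T=T),4))
for n,P in [("bar",(.5564,-.2702,.178)),("mouth top est",(.5225,.0887,.052))]: print(n,proj(w,P,T))
E
```

```text
[[0.101, -0.964, -0.246, 0.504], [-0.995, -0.098, -0.026, 0.006], [0.001, 0.247, -0.969, 0.455], [0.0, 0.0, 0.0, 1.0]]
out_far [0.5585 0.0452 0.137 ]
out_near [0.4966 0.0396 0.137 ]
far edge [ 0.5899 -0.2518  0.137 ]
near edge [ 0.5254 -0.2658  0.137 ]
knob top [ 0.4413 -0.0816  0.151 ]
pivot [ 0.4911 -0.1093  0.155 ]
mouth [0.5233 0.0919 0.052 ]
foot [0.5231 0.0936 0.    ]
hole [0.5316 0.0083 0.137 ]
rim [0.5326 0.0082 0.18  ]
slides [0.4194 0.0826 0.032 ]
bar [607.68174637  99.43816961]
mouth top est [260.92947842 103.02400312]
```

Run:
```python
from h import *
s=arm.camera_params("scene")
for z in(.15,.16,.17,.18,.19,.2): print(z, (proj(s,(.5318,.0085,z))-[180,120])*3)
go([.4413,-.0816,.20],-29.3)
```

```text
0.15 [313.15774549 357.80917672]
0.16 [312.34225022 349.74879188]
0.17 [311.51378263 341.56047945]
0.18 [310.67203008 333.24116318]
0.19 [309.81666976 324.78766719]
0.2 [308.94736829 316.19671188]
xyz [-0.08  1.35  1.79] twist [0.  0.  3.5]
```

Request:
jog_arm([
  {"xyz": [-0.1, 1.35, 0.8], "twist": [0, 0, 3.5], "grip": 0.35},
  {"xyz": [-0.1, 1.35, 1.6], "twist": [0, 0, 3.5], "grip": 0.35},
  {"xyz": [-0.1, 1.35, 1.6], "twist": [0, 0, 3.5], "grip": 0.35},
  {"xyz": [-0.1, 1.35, 1.6], "twist": [0, 0, 3.5], "grip": 0.35},
  {"xyz": [-0.1, 1.35, 1.6], "twist": [0, 0, 3.5], "grip": 0.35},
])

```text
clock: 2.45
position: [0.4402, -0.0818, 0.2115]
ee_rot: [3.039, -0.795, -0.001]
force: [-0.7, 0.1, -1.3]
width: 0.506
```

```bash
python3 -c "
from h import *
import cv2
st(); go([.4413,-.0816,.145],-29.3); s=arm.observe(); np.savez('w3.npz',p=s['position'],r=s['ee_rot']); cv2.imwrite('pics/w3.png',arm.get_image('wrist'))
w=arm.camera_params('wrist');T=wT('w3.npz');print(proj(w,(.4413,-.0816,.151),T),proj(w,(.4413,-.0816,.139),T))"
```

```text
t 2.45 p [ 0.4402 -0.0818  0.2115] yaw -29.3 F [-0.7  0.1 -1.3] M [ 0.1  -0.03  0.08] w 0.506 j [ 0.32  0.2  -0.3   2.    0.07  0.96 -2.09]
xyz [ 0.01 -0.01  1.11] twist [ 0.  0. -0.]
[317.58240054 209.9154558 ] [317.66464955 205.53211576]
```

View pics/w3.png

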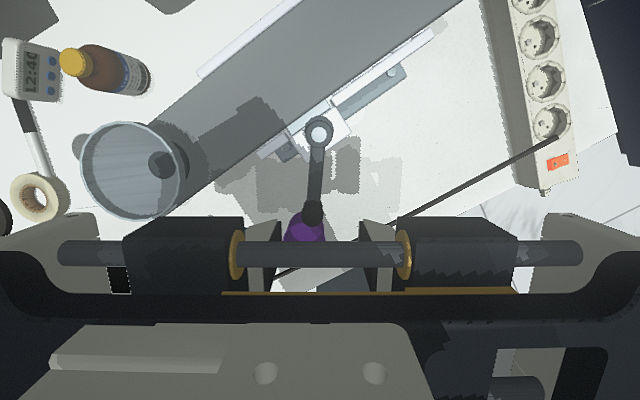

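The knob is at (312,209), about 4 mm to the beaker side of the jaw centre (317), so I'll correct for that and descend.

Request:
jog_arm([
  {"xyz": [0, -0.06, 0], "twist": [0, 0, 0], "grip": 0.35},
  {"xyz": [0, -0.06, 0.3], "twist": [0, 0, 0], "grip": 0.35},
  {"xyz": [0, -0.06, 0.7], "twist": [0, 0, 0], "grip": 0.35},
  {"xyz": [0, -0.06, 1.1], "twist": [0, 0, 0], "grip": 0.35},
  {"xyz": [0, -0.06, 1.1], "twist": [0, 0, 0], "grip": 0.35},
])

```text
clock: 3.12
position: [0.4413, -0.0772, 0.1447]
ee_rot: [3.04, -0.791, -0.004]
force: [0.2, -0.5, -0.1]
width: 0.327
```

Run:
```python
from h import *
st()
s=arm.observe(); p=np.array(s["position"]); r=R.from_rotvec(s["ee_rot"])
piv=np.array([.4918,-.110])
yaw0=np.degrees(np.arctan2(*r.apply([1,0,0])[1::-1]))
for d in range(10,121,10):
    a=np.radians(yaw0+180+d)   # radius direction from pivot
    q=np.r_[piv+.058*np.array([np.cos(a),np.sin(a)]),.145]
    print(d,np.round(r.inv().apply(q-p)/.06,2))
```

```text
t 3.125 p [ 0.4413 -0.0772  0.1447] yaw -29.2 F [ 0.2 -0.5 -0.1] M [ 0.09 -0.   -0.03] w 0.327 j [ 0.3   0.29 -0.29  2.08  0.11  0.79 -2.15]
10 [ 0.05  0.24 -0.  ]
20 [ 0.09  0.4  -0.  ]
30 [ 0.16  0.55 -0.  ]
40 [ 0.26  0.69 -0.  ]
50 [ 0.38  0.81 -0.  ]
60 [ 0.52  0.9  -0.  ]
70 [ 0.67  0.98 -0.01]
80 [ 0.83  1.02 -0.01]
90 [ 1.    1.03 -0.01]
100 [ 1.17  1.02 -0.01]
110 [ 1.33  0.98 -0.01]
120 [ 1.49  0.9  -0.01]
```

Request:
jog_arm([
  {"xyz": [0.05, 0.24, 0], "twist": [0, 0, -1], "grip": 0.35},
  {"xyz": [0.09, 0.4, 0], "twist": [0, 0, -2], "grip": 0.35},
  {"xyz": [0.16, 0.55, 0], "twist": [0, 0, -3], "grip": 0.35},
  {"xyz": [0.26, 0.69, 0], "twist": [0, 0, -4], "grip": 0.35},
  {"xyz": [0.38, 0.81, 0], "twist": [0, 0, -5], "grip": 0.35},
])

```text
clock: 3.75
position: [0.4385, -0.1305, 0.1468]
ee_rot: [-3.088, -0.577, -0.0]
force: [-0.5, 3.7, -1.6]
width: 0.326
```

Run:
```python
from h import *
st()
piv=np.array([.4918,-.110])
for yaw in range(25,76,5):
    a=np.radians(yaw+180); print(yaw,end=" "); go(np.r_[piv+.058*np.array([np.cos(a),np.sin(a)]),.145],yaw)
```

```text
t 3.75 p [ 0.4385 -0.1305  0.1468] yaw 21.2 F [-0.5  3.7 -1.6] M [ 0.66 -0.03 -0.01] w 0.326 j [ 0.54  0.32 -0.45  2.05  0.19  0.81 -1.22]
25 xyz [-0.01  0.07  0.03] twist [-0.   -0.   -0.38]
30 xyz [-0.    0.15  0.03] twist [-0.   -0.   -0.88]
35 xyz [0.01 0.23 0.03] twist [-0.   -0.   -1.38]
40 xyz [0.04 0.31 0.03] twist [-0.   -0.   -1.88]
45 xyz [0.07 0.39 0.03] twist [-0.   -0.   -2.38]
50 xyz [0.1  0.47 0.03] twist [-0.   -0.   -2.88]
55 xyz [0.15 0.54 0.03] twist [-0.   -0.   -3.38]
60 xyz [0.2  0.61 0.03] twist [-0.   -0.   -3.88]
65 xyz [0.25 0.67 0.03] twist [-0.   -0.   -4.38]
70 xyz [0.32 0.73 0.03] twist [-0.   -0.   -4.88]
75 xyz [0.38 0.78 0.03] twist [-0.   -0.   -5.38]
```

Request:
jog_arm([
  {"xyz": [0, 0.15, 0], "twist": [0, 0, -0.9], "grip": 0.35},
  {"xyz": [0.04, 0.31, 0], "twist": [0, 0, -1.9], "grip": 0.35},
  {"xyz": [0.1, 0.47, 0], "twist": [0, 0, -2.9], "grip": 0.35},
  {"xyz": [0.15, 0.54, 0], "twist": [0, 0, -3.4], "grip": 0.35},
  {"xyz": [0.15, 0.54, 0], "twist": [0, 0, -3.4], "grip": 0.35},
])

```text
clock: 4.38
position: [0.4588, -0.1583, 0.1466]
ee_rot: [2.789, 1.444, 0.001]
force: [-0.2, -0.6, 0.4]
width: 0.326
```

Run:
```python
from h import *
st()
```

```text
t 4.375 p [ 0.4588 -0.1583  0.1466] yaw 54.7 F [-0.2 -0.6  0.4] M [-0.01 -0.02 -0.03] w 0.326 j [ 0.67  0.38 -0.57  1.98  0.27  0.85 -0.66]
```

Request:
jog_arm([
  {"xyz": [0.01, 0.04, 0], "twist": [0, 0, -0.2], "grip": 0.35},
  {"xyz": [0.02, 0.08, 0], "twist": [0, 0, -0.4], "grip": 0.35},
  {"xyz": [0.03, 0.1, 0], "twist": [0, 0, -0.6], "grip": 0.35},
  {"xyz": [0.03, 0.1, 0], "twist": [0, 0, -0.6], "grip": 0.35},
])

```text
clock: 4.88
position: [0.4641, -0.1602, 0.1456]
ee_rot: [-2.71, -1.589, 0.001]
force: [-3.3, 0.5, -0.5]
width: 0.325
```

Request:
jog_arm([
  {"xyz": [0, 0.03, 0], "twist": [0, 0, 0], "grip": 0.35},
  {"xyz": [0, 0.06, 0], "twist": [0, 0, 0], "grip": 0.35},
  {"xyz": [0, 0.06, 0], "twist": [0, 0, 0], "grip": 0.35},
])

```text
clock: 5.25
position: [0.4649, -0.1608, 0.1452]
ee_rot: [-2.707, -1.587, 0.006]
force: [-11.6, 4.2, 8.0]
width: 0.325
```

Request:
jog_arm([
  {"xyz": [0, -0.1, 0], "twist": [0, 0, 0], "grip": 0.35},
  {"xyz": [0, -0.1, -0.7], "twist": [0, 0, 0], "grip": 0.35},
  {"xyz": [0, -0.1, -1.4], "twist": [0, 0, 0], "grip": 0},
  {"xyz": [0, -0.1, -1.4], "twist": [0, 0, 0], "grip": 0},
])

```text
clock: 5.75
position: [0.4651, -0.1591, 0.2331]
ee_rot: [2.705, 1.586, 0.009]
force: [0.8, -0.0, -0.5]
width: 0.476
```

Run:
```python
from h import *
st(); go([.558,-.270,.23],5.5)
```

```text
t 5.75 p [ 0.4651 -0.1591  0.2331] yaw 60.8 F [ 0.8 -0.  -0.5] M [-0.08 -0.01 -0.04] w 0.476 j [ 0.73  0.29 -0.63  1.86  0.19  1.04 -0.49]
xyz [-0.86  2.25  0.07] twist [ 0.04 -0.03  5.53]
```

Request:
jog_arm([
  {"xyz": [-0.86, 2.25, 0], "twist": [0, 0, 5.5], "grip": 0},
  {"xyz": [-0.86, 2.25, 0], "twist": [0, 0, 5.5], "grip": 0},
  {"xyz": [-0.86, 2.25, 0], "twist": [0, 0, 5.5], "grip": 0},
  {"xyz": [-0.86, 2.25, 0], "twist": [0, 0, 5.5], "grip": 0},
  {"xyz": [-0.86, 2.25, 0], "twist": [0, 0, 5.5], "grip": 0},
])

```text
clock: 6.38
position: [0.5552, -0.27, 0.2284]
ee_rot: [-3.136, -0.183, 0.0]
force: [0.3, 1.0, 0.7]
width: 0.501
```

Run:
```python
from h import *
import cv2
st(); go([.558,-.270,.163],5.5); s=arm.observe(); np.savez('w4.npz',p=s['position'],r=s['ee_rot']); cv2.imwrite('pics/w4.png',arm.get_image('wrist'))
w=arm.camera_params('wrist');T=wT('w4.npz')
for P in [(.558,-.270,.178),(.4597,-.1579,.151),(.4918,-.11,.155),(.5287,-.294,.137),(.5915,-.29,.137)]: print(P,proj(w,P,T))
```

```text
t 6.375 p [ 0.5552 -0.27    0.2284] yaw 6.7 F [0.3 1.  0.7] M [-0.01  0.05  0.04] w 0.501 j [ 0.61  0.46 -0.35  1.58  0.17  1.13 -1.24]
xyz [0.05 0.01 1.09] twist [-0.    0.    0.12]
(0.558, -0.27, 0.178) [318.86727217 210.82141859]
(0.4597, -0.1579, 0.151) [185.12017507 289.6464269 ]
(0.4918, -0.11, 0.155) [128.34291708 253.92843893]
(0.5287, -0.294, 0.137) [341.37046944 230.59611463]
(0.5915, -0.29, 0.137) [346.74253916 161.83282876]
```

View pics/w4.png

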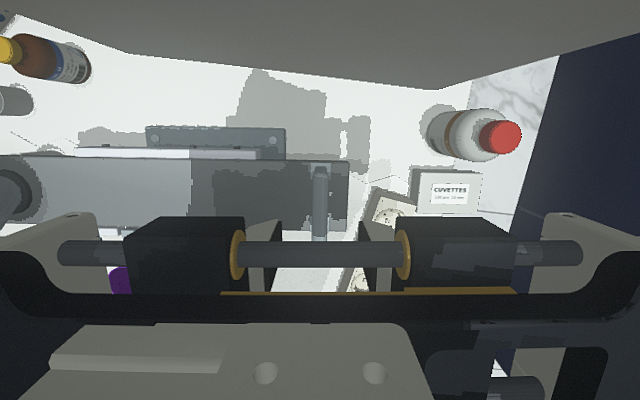

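The bar shows as the vertical grey piece at column ~320, rows 165–240, between the jaws. That matches the prediction (319,211), so I'll descend and grip.

Request:
jog_arm([
  {"xyz": [0.04, 0, 0.4], "twist": [0, 0, 0.12], "grip": 0},
  {"xyz": [0.04, 0, 0.8], "twist": [0, 0, 0.12], "grip": 0},
  {"xyz": [0.04, 0, 1.09], "twist": [0, 0, 0.12], "grip": 0},
  {"xyz": [0.04, 0, 1.09], "twist": [0, 0, 0.12], "grip": 0},
])

```text
clock: 6.92
position: [0.5564, -0.2692, 0.1628]
ee_rot: [-3.136, -0.162, 0.004]
force: [-0.2, -0.4, 0.7]
width: 0.496
```

Request:
jog_arm([
  {"xyz": [0, 0, 0], "twist": [0, 0, 0], "grip": 1},
  {"xyz": [0, 0, 0], "twist": [0, 0, 0], "grip": 1},
  {"xyz": [0, 0, 0], "twist": [0, 0, 0], "grip": 1},
  {"xyz": [0, 0, 0], "twist": [0, 0, 0], "grip": 1},
], force=35)

```text
clock: 7.42
position: [0.5573, -0.2696, 0.1648]
ee_rot: [3.137, 0.16, 0.001]
force: [-0.2, 1.5, 2.7]
width: 0.127
```

Run:
```python
from h import *
st()
```

```text
t 7.425 p [ 0.5573 -0.2696  0.1648] yaw 5.9 F [-0.2  1.5  2.7] M [ 0.25  0.   -0.11] w 0.127 j [ 0.6   0.52 -0.34  1.65  0.2   1.   -1.28]
```

Request:
jog_arm([
  {"xyz": [0, -0.1, 0], "twist": [0, 0, 0], "grip": 1},
  {"xyz": [0, -0.3, 0], "twist": [0, 0, 0], "grip": 1},
  {"xyz": [0, -0.5, 0], "twist": [0, 0, 0], "grip": 1},
  {"xyz": [0, -0.7, 0], "twist": [0, 0, 0], "grip": 1},
  {"xyz": [0, -0.7, 0], "twist": [0, 0, 0], "grip": 1},
])

```text
clock: 8.05
position: [0.5531, -0.2261, 0.1647]
ee_rot: [-3.137, -0.163, -0.001]
force: [-1.4, 3.7, 5.8]
width: 0.124
```

Run:
```python
from h import *
st(); u=np.array([-.096,.9954]); p=np.array(arm.observe()["position"])[:2]-[.5573,-.2696]; print("along",p@u,"lat",p@[u[1],-u[0]])
```

```text
t 8.05 p [ 0.5531 -0.2261  0.1647] yaw 5.9 F [-1.4  3.7  5.8] M [ 0.64  0.27 -0.05] w 0.124 j [ 0.55  0.49 -0.35  1.71  0.19  0.98 -1.34]
along 0.04366001116620508 lat -8.310389963321663e-06
```

Request:
jog_arm([
  {"xyz": [0, -0.15, 0], "twist": [0, 0, 0], "grip": 1},
  {"xyz": [0, -0.3, 0], "twist": [0, 0, 0], "grip": 1},
  {"xyz": [0, -0.45, 0], "twist": [0, 0, 0], "grip": 1},
  {"xyz": [0, -0.6, 0], "twist": [0, 0, 0], "grip": 1},
  {"xyz": [0, -0.6, 0], "twist": [0, 0, 0], "grip": 1},
])

```text
clock: 8.68
position: [0.5496, -0.1921, 0.1648]
ee_rot: [3.137, 0.16, 0.001]
force: [1.0, -2.3, 3.5]
width: 0.129
```

Run:
```python
from h import *
import cv2
st(); u=np.array([-.096,.9954]); p=np.array(arm.observe()["position"])[:2]-[.5573,-.2696]; print("along",p@u,"lat",p@[u[1],-u[0]])
s=arm.observe(); np.savez('w5.npz',p=s['position'],r=s['ee_rot'])
a=arm.get_image("top")[175:255,235:375];b=arm.get_image("scene")[180:320,180:360]
cv2.imwrite("pics/chk.png",np.vstack([cv2.resize(a,(525,300),interpolation=cv2.INTER_CUBIC),cv2.resize(b[30:130],(525,292),interpolation=cv2.INTER_CUBIC)]))
```

```text
t 8.675 p [ 0.5496 -0.1921  0.1648] yaw 5.9 F [ 1.  -2.3  3.5] M [-0.52 -0.27 -0.02] w 0.129 j [ 0.5   0.46 -0.36  1.75  0.19  0.96 -1.4 ]
along 0.07786665158486271 lat -0.00026990187030855733
```

View pics/chk.png

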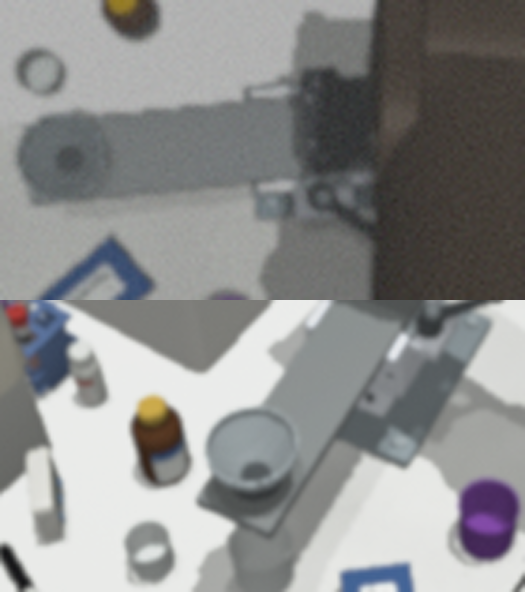

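Run:
```python
from h import *
t=arm.camera_params("top");s=arm.camera_params("scene")
print("hole",at_z(t,69.5/3.75-.5+235,158.5/3.75-.5+175,.137))
print("hole0",at_z(t,180.5/4-.5+235,177.5/4-.5+170,.137), "mouth", at_z(t,92.5/4-.5+235,198.5/4-.5+170,.052))
# scene crop: origin (180,210), scale 525/180=2.917
S=lambda P:(proj(s,P)-[180,210]+.5)*2.917-.5
for P in [(.523,.0925,.052),(.523,.0925,0)]: print(S(P)+[0,300])
```

```text
hole [0.52423445 0.08776525 0.137     ]
hole0 [0.53232534 0.01038072 0.137     ] mouth [0.52247275 0.08870062 0.052     ]
[260.1010936  539.27600357]
[265.66911576 571.41584587]
```

```bash
python3 - <<'E'
from h import *
w=arm.camera_params("wrist");T=wT("w2.npz");t=arm.camera_params("top");s=arm.camera_params("scene")
a=np.linspace(0,2*np.pi,90)
def ext(p,c,z,o,f,T=None,r=.0255):
    q=np.array([proj(p,(c[0]+r*np.cos(b),c[1]+r*np.sin(b),z),T) for b in a]); q=(q-o+.5)*f-.5
    return np.round(np.r_[q.min(0),q.max(0)])
for y in(.089,.0925,.096):
    c=(.523,y); print(y,"w",ext(w,c,.052,[232,45],3.7,T),ext(w,c,0,[232,45],3.7,T),"t",ext(t,c,.052,[235,170],4),"s",ext(s,c,.052,[180,120],3),ext(s,c,0,[180,120],3))
E
python3 - <<'E'
import cv2,numpy as np
a=cv2.imread('pics/w2.png')[72:132,234:294]; b=cv2.imread('pics/scene1.png')[280:320,250:290]
cv2.imwrite('pics/bk.png',np.hstack([cv2.resize(a,(400,400),interpolation=cv2.INTER_CUBIC),cv2.resize(b,(400,400),interpolation=cv2.INTER_CUBIC)]))
E
```

```text
0.089 w [ 39. 142. 176. 285.] [ 72. 159. 193. 286.] t [ 59. 165. 124. 230.] s [237. 483. 304. 543.] [244. 517. 308. 575.]
0.0925 w [ 30. 141. 167. 284.] [ 64. 159. 185. 285.] t [ 54. 165. 120. 230.] s [234. 487. 301. 546.] [241. 520. 306. 579.]
0.096 w [ 20. 140. 157. 283.] [ 56. 158. 177. 284.] t [ 50. 165. 115. 230.] s [231. 490. 298. 550.] [238. 524. 303. 582.]
```

View pics/bk.png

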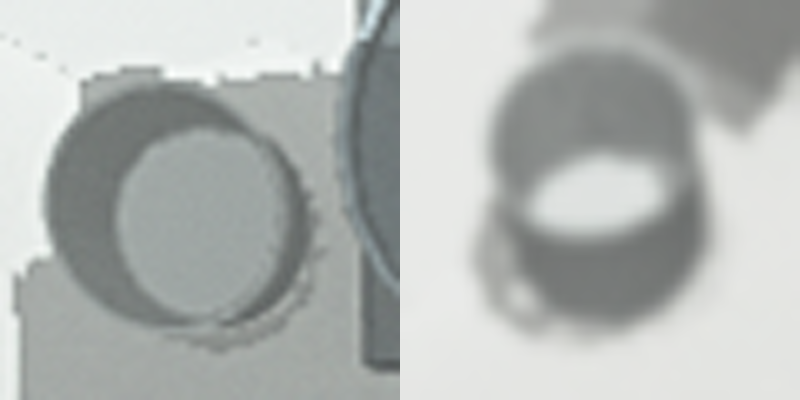

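The zoom shows the mouth rim's left edge at wrist column 240.7. The scene view puts the mouth centre at column 267 in its crop. Both fit y ≈ 0.0925–0.094, so about 7 mm remains.

Request:
jog_arm([
  {"xyz": [0, -0.06, 0], "twist": [0, 0, 0], "grip": 1},
  {"xyz": [0, -0.12, 0], "twist": [0, 0, 0], "grip": 1},
  {"xyz": [0, -0.12, 0], "twist": [0, 0, 0], "grip": 1},
  {"xyz": [0, -0.12, 0], "twist": [0, 0, 0], "grip": 1},
])

```text
clock: 9.28
position: [0.5488, -0.1863, 0.1647]
ee_rot: [3.136, 0.158, 0.001]
force: [-0.1, -5.2, 4.6]
width: 0.129
```

Run:
```python
from h import *
import cv2
st(); u=np.array([-.096,.9954]); p=np.array(arm.observe()["position"])[:2]-[.5573,-.2696]; print("along",p@u,"lat",p@[u[1],-u[0]])
a=arm.get_image("top")[175:255,235:375];b=arm.get_image("scene")[210:320,180:360]
cv2.imwrite("pics/chk2.png",np.vstack([cv2.resize(a,(525,300),interpolation=cv2.INTER_CUBIC),cv2.resize(b,None,fx=525/180,fy=525/180,interpolation=cv2.INTER_CUBIC)[:299]]))
```

```text
t 9.275 p [ 0.5488 -0.1863  0.1647] yaw 5.8 F [-0.1 -5.2  4.6] M [-1.23 -0.15 -0.06] w 0.129 j [ 0.49  0.46 -0.36  1.75  0.19  0.96 -1.41]
along 0.08376379463834732 lat -0.0004159489432573099
```

View pics/chk2.png

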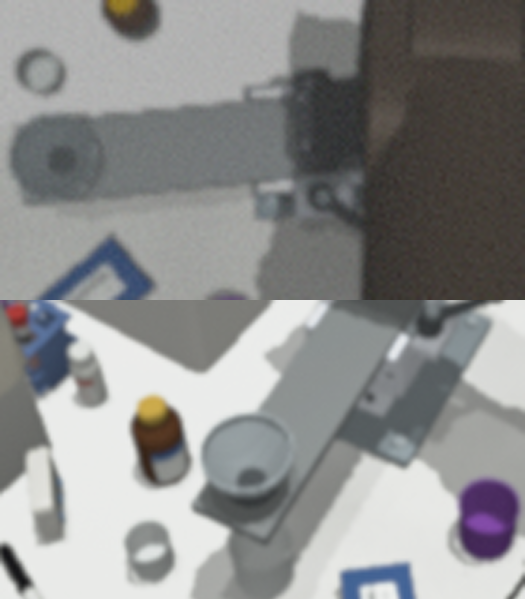

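```bash
python3 -c "
from h import *
st(); print(arm.sign_off())"
```

```text
t 9.375 p [ 0.5489 -0.1863  0.1647] yaw 5.8 F [ 0.6 -5.5  5.1] M [-1.12 -0.15  0.01] w 0.127 j [ 0.49  0.46 -0.36  1.75  0.19  0.96 -1.41]
the job is handed in; nothing more can be done
None
```

The lever is at its open stop, and the board is slid out so the spout hangs over the middle of the beaker. I handed in at about 9.4 s with the gripper still holding the handle.

- **Lever:** I swung it with the jaws loosely around the knob until it stopped moving and the force rose to about 12 N. The knob's angle there works out at about 90° (1.57 rad), and the later pictures show the lever swung back.
- **Board:** I gripped the handle bar at 35 N and slid the board 83.8 mm along the channel. It drifted sideways by 0.4 mm or less, and its height stayed constant within 0.2 mm.
- **Last checks:** The grip was still holding, with about 5 N of downward hold on the handle. In the last pictures the funnel was over the beaker, and the beaker and the nearby things in view had not visibly moved. The arm hid the white bottle.
- **Disagreement:** The cameras gave different slide distances: 78–83 mm from the coarse overhead view (it depends on how the rim is read), 84.5 mm from the wrist, and 86.5 mm from the scene camera. I aimed for about 85 mm, so the spout should be within 2–3 mm of the beaker's middle. I could not see the spout tip itself over the mouth to confirm this.

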